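# Load the drum grater and hold the pusher on its sprung switch

## Task

Load the push-to-start grater: of the two pieces of cheese on the board, put the thinner slab edge-down through the feed slot onto the drum and let it go, then put the pusher into the slot on top of it. Press the pusher down until the sprung drum gives by about half of its 12 mm travel, which closes the switch, and finish while still gripping the pusher and holding it pressed there, the drum not down on its stop. Leave the dish, the other piece of cheese and everything else where they are.

Things in the scene. Friction and masses are not known exactly. Their poses are not given: they have to be found in the camera images.
- grater: White countertop drum grater, fixed, turned by up to 0.35 rad. Origin on the worktop below the centre of its feed slot; x points from the nose back to the motor housing (104 mm wide, 154 mm high, x = 50 to 185 mm), y across the slot, z up. In front of the housing a vertical rectangular chute, 70 x 36 mm outside, rises over the drum, and the nose overhangs a dish.
- slot_mouth (a point): Centre of the upper mouth of the feed slot, 190 mm above the worktop, axes as the grater. The clear opening is 62 mm along x and 28 mm along y (2 mm wider than the thickness of slab and pusher), straight from 83 to 15 mm below the mouth, then flared outward by 6 mm on every side up to the mouth.
- drum (a joint): How far the steel drum at the foot of the chute is pressed down, in m: 0 at rest, its top then 85 mm below the mouth; stop at 0.012. A spring holds it up: about 5.3 N on its top starts it moving, and it takes 0.7 N more per mm (about 9.5 N at 6 mm, 13.7 N at the stop). The switch closes at about 4 mm.
- cheese_slab: The thinner piece of hard cheese, 58 (x) x 26 (y) x 45 (z) mm, 50 to 90 g, pale yellow with a dark rind on one end, standing on its long narrow edge on the board. Origin at the centre of its underside; x along its 58 mm length, y across its 26 mm thickness. Once on the drum its top is 40 mm below the slot's mouth.
- cheese_chunk: The thicker piece of the same cheese, 66 (x) x 42 (y) x 45 (z) mm, too thick for the slot; stands on the board too, in front of or behind the slab. Origin at the centre of its underside.
- pusher: Grey plastic pusher, 88 mm high, 60 to 120 g, standing upright on its stem right of the grater. From below: stem 58 (x) x 26 (y) mm, 55 mm high; flange 78 x 46 x 5 mm; grip bar 50 (x) x 24 (y) mm, 28 mm high, pinched across its 24 mm. Origin at the centre of its underside. Standing on the slab on the unpressed drum, its stem is 40 mm inside the slot, the flange 15 mm over the mouth.
- dish: Dark wooden dish, 184 mm across and 34 mm high, standing under the nose of the grater. Origin at the centre of its underside. A bystander.
- board: Wooden chopping board, 260 x 280 x 22 mm, fixed to the worktop, left of the grater. Origin at the centre of its underside. (Behind the work a wooden wall shelf on thick posts overhangs the worktop from about x = 0.7 m backwards, about 0.35 m up: keep the hand in front of it when crossing over.)
- garlic: Garlic bulb, 60 mm, on the left rear part of the board. A bystander.
- pepper: Wooden pepper mill, 55 x 55 x 138 mm, upright behind the board. A bystander. Origin at the centre of its underside.
- onion: Onion, 75 mm, behind the board. A bystander.
- tomato: Tomato, 70 mm, behind the pusher, right of the grater. A bystander.
Not all that is in view belongs to the job. Leave any blue look-alike of the pusher alone.

How it is judged:
By the outcome, as a careful person would: the job done as asked, in the order asked, and still so for the second after the job is handed in, while the arm keeps its last pose, push and grip.
It also fails if it takes over 67 s, if anything falls off the work surface, if the arm or the gripper's body presses on something with over 40 N, if the wrist force passes 120 N, or if a joint passes its speed limit or range.

## Robot

A 6-joint arm with a two-finger parallel gripper is mounted at the origin on a cart in front of the work surface, level with it; the furniture and walls round the work are solid. World frame = base frame: x ahead of the robot, y to its left, z up, the work surface at z = 0. Lengths are in m, angles in rad, forces in N, time in s.
With the tool pointing down it reaches from about 0.375 to 0.925 m from the base axis. Payload 5.7 kg.
Tool frame: the origin (TCP) lies midway between the tips of the shut fingers; the grasp point (between the pads) lies 19 mm behind it (arm.tcp_to_grasp is the distance from the TCP to the grasp point, in m); z points along the fingers, y is the line along which they close (so a half turn about z gives the same grasp; the last joint's range is limited). The gripper opens to 85 mm and grips with 20 to 120 N. Pads are 22 mm wide; open, the fingers measure 114 mm over their backs; the gripper's body (76 mm by 85 mm) begins 54 mm behind the grasp point. The pads swing forward as they close: fully open they stand 13 mm farther back than shut.
Start: joints at [0.994, 0.359, 1.51, -0, 1.272, -0.115], TCP at [0.267, 0.537, 0.231] pointing down, gripper open.
Joint ranges: [-2.97, 2.97], [-1.01, 2.36], [0.21, 2.38], [-0.96, 4.11], [0.2, 2.71], [-2.98, 2.98]. Speed limits (rad/s): [2.39, 2.39, 3.14, 3.14, 3.14, 3.14].

## Interface

Orientations are given as a unit quaternion [x, y, z, w].
In Python, from plant import arm gives the robot as it stands.
- The arm moves only by the tool servo_tool, never from a script. Its argument "series" is a list of rows, each an object of numbers: "gripper": the opening, from 0 (shut) to 1 (fully open); "x", "y", "z": the shift along the tool's x, y, z in m; "yaw": the turn about the tool's z in rad. A call has exactly 10 rows; each row is the pose to reach, as a shift and turn from the pose commanded when the call began, along the tool's axes at that moment; what a row does not reach only later rows make up. A row lasts 1/10 s, in which the tool goes at most 50 mm and 8.59 degrees, less where a joint would pass 70% of its speed; a pose out of reach is approached as far as the arm can. A call with a gripper value outside its range is refused whole. The fingers move at their own pace and stop on an object; "squeeze" is the grip in N (left out, the last holds). Time passes only in rows, so rows that repeat a pose let the fingers close, or fill a call up. It gives the time, the measured TCP pose, the force, the opening and the grip force at its end, in the units of the state.
- arm.observe(): the state, without advancing time (a new reading comes with each control period).
- arm.read_camera(name): name is "side" or "top"; returns a dict with "img" (480x640x3 uint8, blue, green, red), "mtx" (3x3 intrinsics, pixels), "rvec" (rotation vector, rad) and "tvec" (3), from world to camera coordinates, as OpenCV has them. Camera axes: x right, y down, z forward; pixel columns grow to the right and rows downward; lengths in m; the calibration is good to about 2 mm. A picture is of the moment at which its call begins. There is no depth.
- arm.sign_off(): hands the job in; it is judged then, once.
The state is a dict: "t": time; "qpos": joint angles; "joint_vel": joint speeds; "joint_torque": joint torques, N m; "tcp_pos": TCP position; "tool_rot": TCP orientation; "contact_force": force on the tool from outside, world axes, zero at the start; "moment": the same for the moment, N m; "opening": finger opening in m; "gripper_force": force on a finger pad.
Only numpy, scipy, OpenCV 4.12 (cv2) and the standard library are available. Lean on these libraries where they do the work, as an engineer would, in place of code of your own. Each camera call takes 0.05 s, during which the arm holds its last target. There are 200 camera calls.

## Working session

There is one attempt and no reset: what is moved stays moved. The work goes in short steps, Python scripts to look and compute and a tool call to move; the robot and the scene stay as the last step left them, time stands still between calls to the robot, and variables do not carry over. Pictures are saved under pics/ and viewed, at most 10 in all, crops included, and the job is handed in when it is done.

Besides the shell and the picture viewer there is one more tool, called after "Emit:" as name(argument=value, ...), one argument or row to a line, values as JSON. servo_tool: Moves the arm, as the interface text tells. Its arguments: {"type":"object","properties":{"series":{"type":"array","items":{"type":"object","properties":{"gripper":{"type":"number"},"x":{"type":"number"},"y":{"type":"number"},"z":{"type":"number"},"yaw":{"type":"number"}}}},"squeeze":{"type":"number"}},"required":["series"]}

```bash
mkdir -p pics
cat > h.py <<'E'
import numpy as np, cv2
from plant import arm
def snap(n):
    c=arm.read_camera(n); return c
def ray(c,u,v):
    R=cv2.Rodrigues(np.array(c["rvec"],float))[0]; t=np.array(c["tvec"],float).ravel()
    p=cv2.undistortPoints(np.array([[[u,v]]],float),np.array(c["mtx"],float),None).ravel()
    return -R.T@t, R.T@np.array([p[0],p[1],1.])
def atz(c,u,v,z):
    o,d=ray(c,u,v); return o+d*(z-o[2])/d[2]
def proj(c,P):
    return cv2.projectPoints(np.array(P,float).reshape(-1,3),np.array(c["rvec"],float),np.array(c["tvec"],float),np.array(c["mtx"],float),None)[0].reshape(-1,2)
E
python3 - <<'E'
from h import *
import pickle
for n in("top","side"):
    c=snap(n); cv2.imwrite(f"pics/{n}0.png",c["img"]); pickle.dump(c,open(n+"0.pkl","wb"))
    print(n,ray(c,320,240),c["mtx"][0][0])
s=arm.observe();print(s)
E
```

```text
top (array([-0.19263097,  0.13798184,  1.70971912]), array([ 0.42613682, -0.13013582, -0.89525827])) 541.7652020131918
side (array([0.04105318, 1.274847  , 1.24573971]), array([ 0.2712861 , -0.73853343, -0.61741729])) 516.8164059353079
{'t': 0.1, 'qpos': array([ 9.93920076e-01,  3.59456523e-01,  1.51133907e+00,  2.01774573e-05,
        1.27252263e+00, -1.15135649e-01]), 'joint_vel': array([ 7.23543570e-05, -1.95583193e-03, -1.64325608e-03,  7.13901241e-04,
       -2.42963108e-04,  8.67390735e-04]), 'joint_torque': array([-5.90551681e-04, -5.28651059e+01, -2.79350746e+01, -3.90259092e-04,
        4.90104852e-03,  8.99086331e-05]), 'tcp_pos': array([0.26697881, 0.53662716, 0.23051798]), 'tool_rot': array([ 2.28827629e-01,  9.73466574e-01, -8.08384791e-04, -3.01677902e-04]), 'contact_force': array([0.63447379, 0.06436275, 0.27729083]), 'moment': array([-0.05010232, -0.02036977,  0.06492219]), 'gripper_force': 0.0, 'opening': 0.08534601185201347}
```

View pics/top0.png

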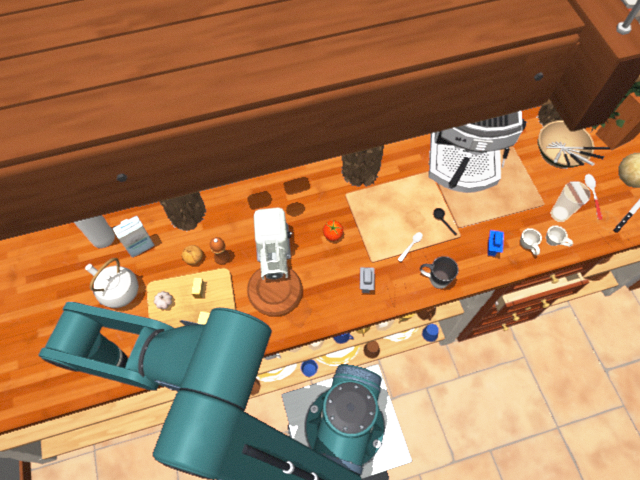

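View pics/side0.png

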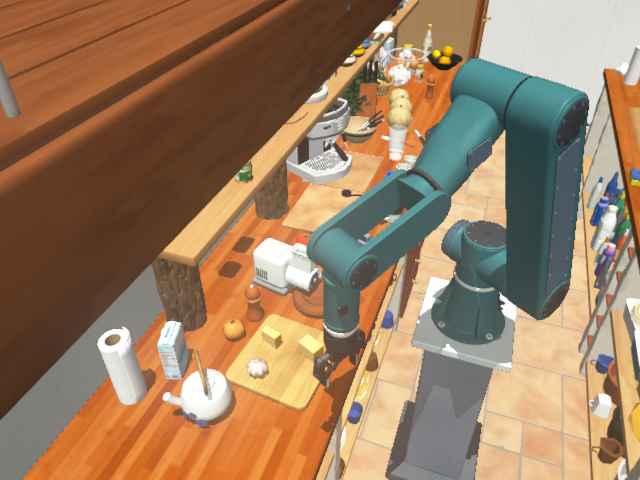

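The top view shows the grater at about (272,245), grey pusher (368,279), cheeses (198,288) and (204,318, partly hidden by the arm), and the dish (275,290). In the side view the cheeses are at (271,338) and (311,348). I'll enlarge these regions next.

Run:
```python
from h import *
import pickle
def tile(n,u0,v0,w,h,k):
    im=pickle.load(open(n+"0.pkl","rb"))["img"][v0:v0+h,u0:u0+w]
    im=cv2.resize(im,None,fx=k,fy=k,interpolation=cv2.INTER_CUBIC)
    for u in range(-u0%10,w,10):
        cv2.line(im,(u*k,0),(u*k,5),(255,0,0),1);cv2.putText(im,str(u0+u),(u*k,15),0,.35,(255,0,0),1)
    for v in range(-v0%10,h,10):
        cv2.line(im,(0,v*k),(5,v*k),(255,0,0),1);cv2.putText(im,str(v0+v),(6,v*k+4),0,.35,(255,0,0),1)
    return im
M=np.zeros((600,800,3),np.uint8)
def put(t,x,y): M[y:y+t.shape[0],x:x+t.shape[1]]=t
put(tile("top",245,202,50,85,7),0,0)       #350x595
put(tile("top",186,270,32,60,7),352,0)     #224x420
put(tile("top",354,262,28,35,7),578,0)     #196x245
put(tile("side",255,320,74,48,5),352,422-70) if 0 else None
put(tile("side",255,322,74,35,5),352,422)
cv2.imwrite("pics/m1.png",M)
```

```text
(no output)
```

View pics/m1.png

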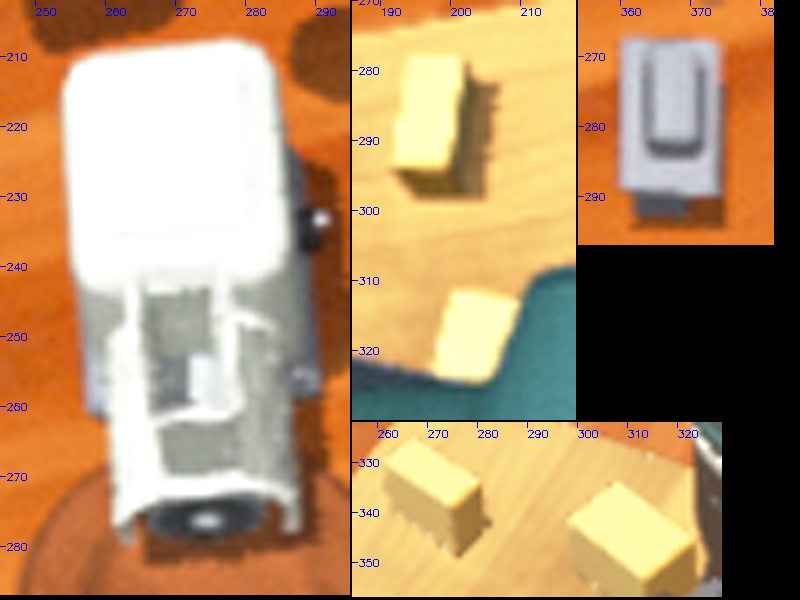

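The rear cheese, with its top corners near (194,277)–(200,294), is the thin slab. The front one is the chunk. The chute mouth corners are about (263,243), (277,241), (279,261), (267,263), and the pusher flange spans (360,267)–(374,290).

Run:
```python
from h import *
import pickle
from scipy.optimize import least_squares
c=pickle.load(open("top0.pkl","rb"))
def fit(name,model,px,g,yaw0):
    model=np.array(model);px=np.array(px)
    def f(p):
        s,co=np.sin(p[2]),np.cos(p[2]);P=model.copy()
        P[:,0]=p[0]+co*model[:,0]-s*model[:,1];P[:,1]=p[1]+s*model[:,0]+co*model[:,1]
        return (proj(c,P)-px).ravel()
    r=least_squares(f,[*g,yaw0]);print(name,r.x.round(4),r.fun.reshape(-1,2).round(1).tolist())
def rect(a,b,z,x0=0): return [[x0+a,b,z],[x0+a,-b,z],[x0-a,-b,z],[x0-a,b,z]]
# order: rear-left, rear-right, front-right, front-left (image)
print([atz(c,*p,.067).round(3).tolist() for p in [(194,277.4),(202.1,277.4),(200.3,294),(191.5,294)]])
fit("slab",rect(.029,.013,.067),[(194,277.4),(202.1,277.4),(200.3,294),(191.5,294)],atz(c,197,286,.067)[:2],0)
print([atz(c,*p,.19).round(3).tolist() for p in [(263.1,242.7),(277.1,241.3),(279.3,260.9),(267.1,263.1)]])
fit("mouth",rect(.037,.020,.19),[(263.1,242.7),(277.1,241.3),(279.3,260.9),(267.1,263.1)],atz(c,272,252,.19)[:2],0)
print([atz(c,*p,.154).round(3).tolist() for p in [(254.3,214.9),(256.1,240.6),(283.9,210.6),(286.4,239.1),(269,208.5),(271,242.5)]])
fit("flange",rect(.039,.023,.06),[(360,267.3),(374.3,267.3),(374.3,290.1),(359.9,289.4)],atz(c,367,278,.06)[:2],0)
print("bar",[atz(c,*p,.088).round(3).tolist() for p in [(364.4,282),(371,282)]])
```

```text
[[0.577, 0.334, 0.067], [0.57, 0.309, 0.067], [0.514, 0.326, 0.067], [0.523, 0.353, 0.067]]
slab [ 0.546   0.3302 -0.3087] [[0.1, -0.1], [-0.1, 0.0], [-0.3, 0.1], [0.4, -0.0]]
[[0.573, 0.09, 0.19], [0.565, 0.047, 0.19], [0.498, 0.058, 0.19], [0.502, 0.095, 0.19]]
mouth [ 0.5346  0.0725 -0.1199] [[0.6, -0.4], [-0.7, -0.9], [0.4, 0.7], [-0.3, 0.6]]
[[0.698, 0.092, 0.154], [0.605, 0.109, 0.154], [0.686, -0.006, 0.154], [0.582, 0.014, 0.154], [0.708, 0.04, 0.154], [0.585, 0.065, 0.154]]
flange [ 0.413  -0.2093 -0.3304] [[0.2, -0.0], [-0.3, 0.5], [-0.1, -0.3], [0.2, -0.1]]
bar [[0.394, -0.191, 0.088], [0.387, -0.211, 0.088]]
```

```bash
cat >> h.py <<'E'
from scipy.spatial.transform import Rotation as Ro
def to(P,ang):
    s=arm.observe();R=Ro.from_quat(s["tool_rot"]).as_matrix()
    d=R.T@(np.array(P)-s["tcp_pos"]); a=np.arctan2(R[1,1],R[0,1])
    y=-((ang-a+np.pi/2)%np.pi-np.pi/2)
    print("t",round(s["t"],2),"tcp",s["tcp_pos"].round(4),"shift",d.round(4),"yaw",round(y,3),"F",s["contact_force"].round(2),"open",round(s["opening"],4),"tilt",R[:,2].round(3))
E
python3 -c "
from h import *
to((.546,.330,.12),1.262)"
```

```text
t 0.1 tcp [0.267  0.5366 0.2305] shift [-0.3419 -0.0605  0.1105] yaw -0.153 F [0.63 0.06 0.28] open 0.0853 tilt [-0.001 -0.001 -1.   ]
```

Emit:
servo_tool(
  series=[
    {"x": -0.034, "y": -0.006, "z": 0.0, "yaw": -0.05, "gripper": 1},
    {"x": -0.075, "y": -0.013, "z": 0.01, "yaw": -0.1, "gripper": 1},
    {"x": -0.12, "y": -0.021, "z": 0.02, "yaw": -0.153, "gripper": 1},
    {"x": -0.165, "y": -0.029, "z": 0.03, "yaw": -0.153, "gripper": 1},
    {"x": -0.21, "y": -0.037, "z": 0.045, "yaw": -0.153, "gripper": 1},
    {"x": -0.255, "y": -0.045, "z": 0.06, "yaw": -0.153, "gripper": 1},
    {"x": -0.295, "y": -0.052, "z": 0.08, "yaw": -0.153, "gripper": 1},
    {"x": -0.325, "y": -0.057, "z": 0.095, "yaw": -0.153, "gripper": 1},
    {"x": -0.342, "y": -0.0605, "z": 0.11, "yaw": -0.153, "gripper": 1},
    {"x": -0.342, "y": -0.0605, "z": 0.11, "yaw": -0.153, "gripper": 1},
  ],
  squeeze=40,
)

```text
t: 1.1
tcp_pos: [0.5466, 0.3285, 0.1186]
tool_rot: [0.155, 0.988, -0.001, -0.002]
contact_force: [-1.0, -0.1, 0.4]
opening: 0.0848
gripper_force: 0.0
```

Run:
```python
from h import *
import pickle
to((.546,.330,.045),1.262)
M=np.zeros((600,800,3),np.uint8)
def tile(im,u0,v0,w,h,k):
    im=cv2.resize(im[v0:v0+h,u0:u0+w],None,fx=k,fy=k,interpolation=cv2.INTER_CUBIC)
    for u in range(-u0%10,w,10):
        cv2.line(im,(u*k,0),(u*k,5),(255,0,0),1);cv2.putText(im,str(u0+u),(u*k,15),0,.35,(255,0,0),1)
    for v in range(-v0%10,h,10):
        cv2.line(im,(0,v*k),(5,v*k),(255,0,0),1);cv2.putText(im,str(v0+v),(6,v*k+4),0,.35,(255,0,0),1)
    return im
def put(t,x,y): M[y:y+t.shape[0],x:x+t.shape[1]]=t
c=snap("side");pickle.dump(c,open("side1.pkl","wb"));
put(tile(c["img"],240,230,85,75,7),0,0)
put(tile(c["img"],235,300,100,70,5),0,0) if 0 else None
put(cv2.resize(c["img"][300:370,230:330],None,fx=2,fy=2),598,0)
c=snap("top");pickle.dump(c,open("top1.pkl","wb"));
put(cv2.resize(c["img"][250:340,160:260],None,fx=2,fy=2),598,200)
cv2.imwrite("pics/m2.png",M)
```

```text
t 1.1 tcp [0.5466 0.3285 0.1186] shift [0.0008 0.0015 0.0736] yaw -0.003 F [-1.03 -0.06  0.36] open 0.0848 tilt [-0.004 -0.002 -1.   ]
```

View pics/m2.png

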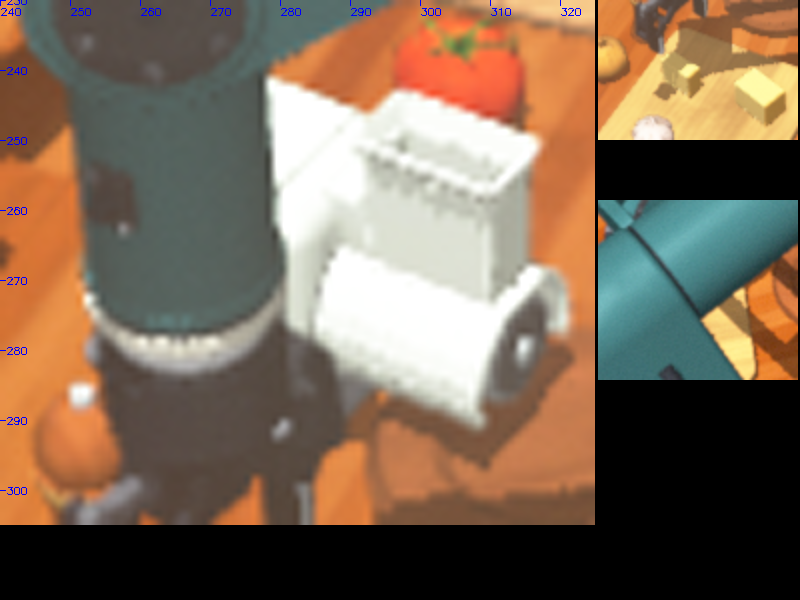

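The side view shows the chute mouth clearly, with outer corners at (291,251), (297,243), (317,251) and (310,258). The open gripper is over the slab, so I'll lower it and grip.

Emit:
servo_tool(
  series=[
    {"x": 0.001, "y": 0.0015, "z": 0.015, "gripper": 1},
    {"x": 0.001, "y": 0.0015, "z": 0.035, "gripper": 1},
    {"x": 0.001, "y": 0.0015, "z": 0.055, "gripper": 1},
    {"x": 0.001, "y": 0.0015, "z": 0.068, "gripper": 1},
    {"x": 0.001, "y": 0.0015, "z": 0.0725, "gripper": 1},
    {"x": 0.001, "y": 0.0015, "z": 0.0725, "gripper": 0.6},
    {"x": 0.001, "y": 0.0015, "z": 0.0725, "gripper": 0.3},
    {"x": 0.001, "y": 0.0015, "z": 0.0725, "gripper": 0},
    {"x": 0.001, "y": 0.0015, "z": 0.0725, "gripper": 0},
    {"x": 0.001, "y": 0.0015, "z": 0.0725, "gripper": 0},
  ],
)

```text
validation failed for argument at $.se...
```

Run:
```python
from h import *
import pickle
from scipy.optimize import least_squares
ct=pickle.load(open("top0.pkl","rb"));cs=pickle.load(open("side1.pkl","rb"))
a=[(290.7,250.7),(296.9,242.9),(317.1,250.7),(310.3,257.9)]
b=[(263.1,242.7),(277.1,241.3),(279.3,260.9),(267.1,263.1)]
def P(p):
    k=p[3];m=np.array([[.037+k,.02+k],[.037+k,-.02-k],[-.037-k,-.02-k],[-.037-k,.02+k]])
    s,c=np.sin(p[2]),np.cos(p[2])
    return np.c_[p[0]+c*m[:,0]-s*m[:,1],p[1]+s*m[:,0]+c*m[:,1],np.full(4,.19)]
for ws,wt in((1,0),(1,.5),(0,1)):
    f=lambda p:np.r_[ws*(proj(cs,P(p))-a).ravel(),wt*(proj(ct,P(p))-b).ravel()]
    r=least_squares(f,[.533,.072,-.17,0]);print(r.x.round(4),r.fun.round(1).reshape(-1,2).tolist())
for q in a: print(atz(cs,*q,.19).round(4))
to((.546,.330,.3),1.262)
```

```text
[ 0.5356  0.0814 -0.1706  0.0008] [[-0.4, -0.3], [0.2, 0.5], [-0.0, -0.1], [0.2, -0.0], [-0.0, -0.0], [-0.0, -0.0], [-0.0, 0.0], [-0.0, 0.0]]
[ 5.360e-01  7.810e-02 -1.549e-01  4.000e-04] [[0.1, -0.9], [0.4, 0.0], [0.0, -0.8], [0.6, -0.9], [-0.5, -0.3], [-1.0, -0.4], [-0.9, 0.6], [-1.4, 0.3]]
[ 0.5346  0.0725 -0.1199 -0.0008] [[0.0, -0.0], [0.0, -0.0], [0.0, -0.0], [0.0, -0.0], [0.9, -0.2], [-0.9, -0.7], [0.1, 0.5], [-0.1, 0.3]]
[0.5746 0.0966 0.19  ]
[0.571  0.0523 0.19  ]
[0.4946 0.0677 0.19  ]
[0.5023 0.1087 0.19  ]
t 1.2 tcp [0.5455 0.3308 0.1207] shift [-0.0004 -0.0007 -0.1793] yaw -0.001 F [-1.44 -0.   -0.51] open 0.0854 tilt [-0.002 -0.    -1.   ]
```

Emit:
servo_tool(
  series=[
    {"x": 0.0, "y": 0.0, "z": 0.015, "yaw": 0.0, "gripper": 1},
    {"x": 0.0, "y": 0.0, "z": 0.035, "yaw": 0.0, "gripper": 1},
    {"x": 0.0, "y": 0.0, "z": 0.055, "yaw": 0.0, "gripper": 1},
    {"x": 0.0, "y": 0.0, "z": 0.068, "yaw": 0.0, "gripper": 1},
    {"x": 0.0, "y": 0.0, "z": 0.075, "yaw": 0.0, "gripper": 1},
    {"x": 0.0, "y": 0.0, "z": 0.075, "yaw": 0.0, "gripper": 0.6},
    {"x": 0.0, "y": 0.0, "z": 0.075, "yaw": 0.0, "gripper": 0.3},
    {"x": 0.0, "y": 0.0, "z": 0.075, "yaw": 0.0, "gripper": 0},
    {"x": 0.0, "y": 0.0, "z": 0.075, "yaw": 0.0, "gripper": 0},
    {"x": 0.0, "y": 0.0, "z": 0.075, "yaw": 0.0, "gripper": 0},
  ],
  squeeze=40,
)

```text
t: 2.2
tcp_pos: [0.5473, 0.3309, 0.0473]
tool_rot: [0.154, 0.988, 0.001, 0.001]
contact_force: [-0.3, -0.5, 3.8]
opening: 0.0255
gripper_force: 41.3
```

Run:
```python
from h import *
import pickle
to((.546,.330,.3),1.262)
c0=pickle.load(open("top0.pkl","rb"));cs=pickle.load(open("side1.pkl","rb"));cs0=pickle.load(open("side0.pkl","rb"))
q=[atz(cs0,*p,.067) for p in [(262,330.6),(268.6,325),(281,332.6),(275,339)]];print(np.mean(q,0),np.round(q,3).tolist())
M=np.zeros((600,800,3),np.uint8)
def ov(c,u0,v0,w,h,k,x,y):
    im=cv2.resize(c["img"][v0:v0+h,u0:u0+w],None,fx=k,fy=k,interpolation=cv2.INTER_CUBIC)
    for p,col in(((.5356,.0814,-.171),(0,0,255)),((.5346,.0735,-.18),(255,0,0))):
        Rm=np.array([[np.cos(p[2]),-np.sin(p[2])],[np.sin(p[2]),np.cos(p[2])]])
        for x0,x1,w2,z in((-.037,.037,.02,.19),(.05,.185,.052,.154)):
            P=np.array([[x1,w2],[x1,-w2],[x0,-w2],[x0,w2]])@Rm.T+p[:2]
            uv=(proj(c,np.c_[P,np.full(4,z)])+.5-[u0,v0])*k
            cv2.polylines(im,[uv.round().astype(np.int32)],True,col,1)
    M[y:y+im.shape[0],x:x+im.shape[1]]=im
ov(c0,245,202,50,85,7,0,0); ov(cs,278,230,44,65,9,352,0)
cv2.imwrite("pics/m3.png",M)
```

```text
t 2.2 tcp [0.5473 0.3309 0.0473] shift [ 0.0006 -0.0009 -0.2527] yaw -0.0 F [-0.31 -0.53  3.77] open 0.0255 tilt [ 0.002  0.001 -1.   ]
[0.54254149 0.33441236 0.067     ] [[0.572, 0.34, 0.067], [0.562, 0.313, 0.067], [0.515, 0.328, 0.067], [0.521, 0.357, 0.067]]
```

View pics/m3.png

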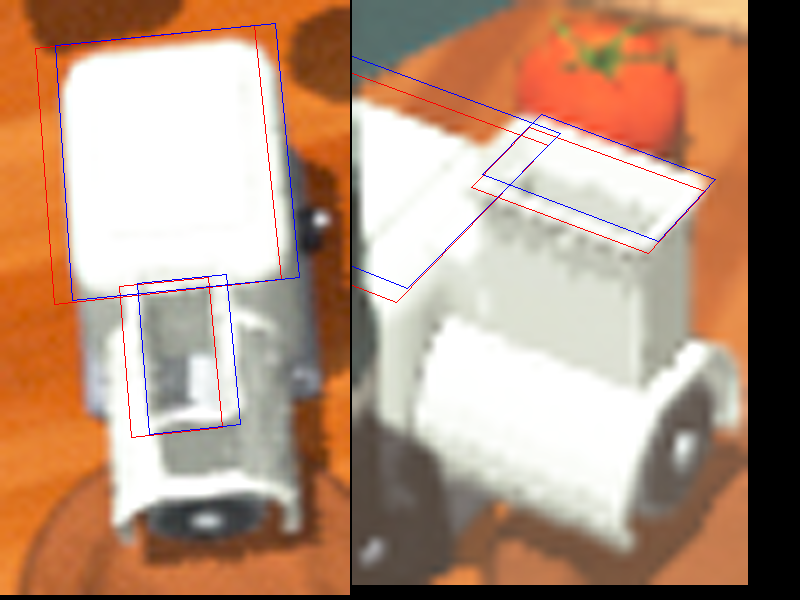

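The blue overlay fits the top view and the red one fits the side view, so the cameras disagree by about 8 mm in y. I'll hover the slab over the mouth and measure the two relative to each other in the side view.

Emit:
servo_tool(
  series=[
    {"x": 0.0, "y": 0.0, "z": -0.02, "yaw": 0.0, "gripper": 0},
    {"x": 0.0, "y": 0.0, "z": -0.06, "yaw": 0.0, "gripper": 0},
    {"x": 0.0, "y": 0.0, "z": -0.1, "yaw": 0.0, "gripper": 0},
    {"x": 0.0, "y": 0.0, "z": -0.14, "yaw": 0.0, "gripper": 0},
    {"x": 0.0, "y": 0.0, "z": -0.18, "yaw": 0.0, "gripper": 0},
    {"x": 0.0, "y": 0.0, "z": -0.215, "yaw": 0.0, "gripper": 0},
    {"x": 0.0, "y": 0.0, "z": -0.24, "yaw": 0.0, "gripper": 0},
    {"x": 0.0, "y": 0.0, "z": -0.25, "yaw": 0.0, "gripper": 0},
    {"x": 0.0, "y": 0.0, "z": -0.25, "yaw": 0.0, "gripper": 0},
    {"x": 0.0, "y": 0.0, "z": -0.25, "yaw": 0.0, "gripper": 0},
  ],
)

```text
t: 3.2
tcp_pos: [0.5458, 0.3302, 0.2947]
tool_rot: [0.154, 0.988, -0.001, -0.001]
contact_force: [-0.1, -1.0, -0.8]
opening: 0.0254
gripper_force: 40.8
```

```bash
python3 -c "
from h import *
to((.535,.077,.245),1.40)"
```

```text
t 3.2 tcp [0.5458 0.3302 0.2947] shift [-0.0668 -0.2444  0.05  ] yaw -0.138 F [-0.13 -0.95 -0.82] open 0.0254 tilt [-0.002 -0.001 -1.   ]
```

Emit:
servo_tool(
  series=[
    {"x": -0.007, "y": -0.025, "z": 0.0, "yaw": -0.03, "gripper": 0},
    {"x": -0.017, "y": -0.06, "z": 0.0, "yaw": -0.06, "gripper": 0},
    {"x": -0.028, "y": -0.1, "z": 0.0, "yaw": -0.1, "gripper": 0},
    {"x": -0.039, "y": -0.14, "z": 0.0, "yaw": -0.138, "gripper": 0},
    {"x": -0.049, "y": -0.18, "z": 0.0, "yaw": -0.138, "gripper": 0},
    {"x": -0.06, "y": -0.215, "z": 0.01, "yaw": -0.138, "gripper": 0},
    {"x": -0.065, "y": -0.237, "z": 0.025, "yaw": -0.138, "gripper": 0},
    {"x": -0.067, "y": -0.244, "z": 0.04, "yaw": -0.138, "gripper": 0},
    {"x": -0.067, "y": -0.244, "z": 0.05, "yaw": -0.138, "gripper": 0},
    {"x": -0.067, "y": -0.244, "z": 0.05, "yaw": -0.138, "gripper": 0},
  ],
)

```text
t: 4.2
tcp_pos: [0.5343, 0.0779, 0.2434]
tool_rot: [0.086, 0.996, -0.0, -0.003]
contact_force: [-0.3, -0.4, -0.7]
opening: 0.025
gripper_force: 40.8
```

Run:
```python
from h import *
import pickle
c=snap("side");pickle.dump(c,open("side2.pkl","wb"));to((.535,.077,.245),1.40)
M=np.zeros((600,800,3),np.uint8)
def tile(im,u0,v0,w,h,k):
    im=cv2.resize(im[v0:v0+h,u0:u0+w],None,fx=k,fy=k,interpolation=cv2.INTER_CUBIC)
    for u in range(-u0%10,w,10):
        cv2.line(im,(u*k,0),(u*k,5),(255,0,0),1);cv2.putText(im,str(u0+u),(u*k,15),0,.35,(255,0,0),1)
    for v in range(-v0%10,h,10):
        cv2.line(im,(0,v*k),(5,v*k),(255,0,0),1);cv2.putText(im,str(v0+v),(6,v*k+4),0,.35,(255,0,0),1)
    return im
t=tile(c["img"],280,210,50,60,10);M[:600,:500]=t
c=snap("top");pickle.dump(c,open("top2.pkl","wb"))
t=tile(c["img"],245,215,50,60,6);M[:360,500:800]=t
cv2.imwrite("pics/m4.png",M)
```

```text
t 4.25 tcp [0.5352 0.0782 0.2447] shift [-0.0001 -0.0013 -0.0003] yaw 0.0 F [-0.25 -0.06 -0.53] open 0.0254 tilt [-0.004  0.    -1.   ]
```

View pics/m4.png

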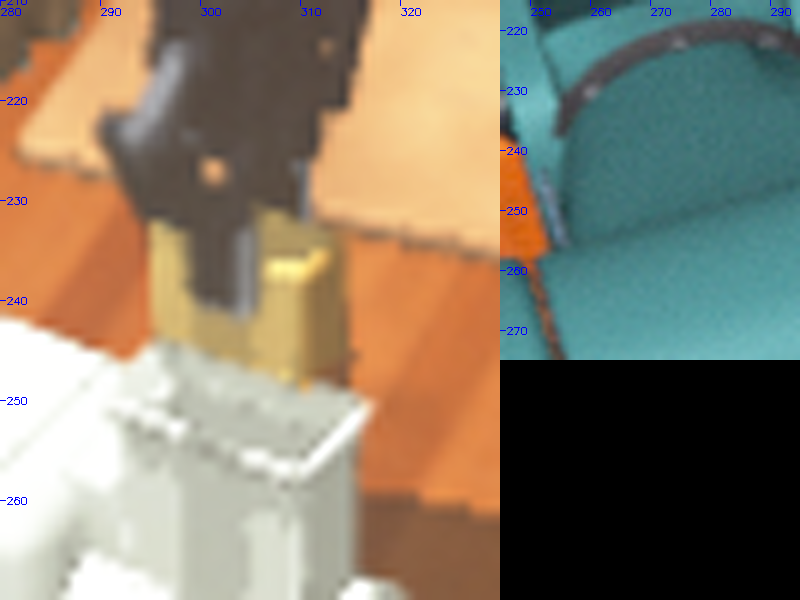

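Run:
```python
from h import *
import pickle
from scipy.optimize import least_squares
c=pickle.load(open("side2.pkl","rb"))
obs=np.array([(295,232.3),(310.2,237.5),(310.3,248.8),(314.5,245.3)])
def cor(p):
    s,co=np.sin(p[2]),np.cos(p[2]);m=np.array([[.029,.013],[-.029,.013],[-.029,.013],[-.029,-.013]])
    z=np.array([.2644,.2644,.2194,.2194])
    return np.c_[p[0]+co*m[:,0]-s*m[:,1],p[1]+s*m[:,0]+co*m[:,1],z]
print(proj(c,cor([.5352,.0782,-.171])).round(1).tolist())
r=least_squares(lambda p:(proj(c,cor([p[0],p[1],-.171]))-obs).ravel(),[.535,.078]);print(r.x,r.fun.round(1))
```

```text
[[293.6, 231.0], [309.5, 236.6], [309.7, 247.9], [313.9, 243.4]]
[0.53042845 0.08328874] [-0.6 -0.1  0.1  0.3  0.2  0.3  0.2 -0.6]
```

Seen in the same camera, the slab needs about +5 mm in x and −2 mm in y to centre on the mouth. I'll correct that and go down into the flare.

Emit:
servo_tool(
  series=[
    {"x": -0.003, "y": -0.001, "z": 0.0, "yaw": 0.002, "gripper": 0},
    {"x": -0.005, "y": -0.001, "z": 0.005, "yaw": 0.004, "gripper": 0},
    {"x": -0.005, "y": -0.001, "z": 0.012, "yaw": 0.004, "gripper": 0},
    {"x": -0.005, "y": -0.001, "z": 0.018, "yaw": 0.004, "gripper": 0},
    {"x": -0.005, "y": -0.001, "z": 0.023, "yaw": 0.004, "gripper": 0},
    {"x": -0.005, "y": -0.001, "z": 0.028, "yaw": 0.004, "gripper": 0},
    {"x": -0.005, "y": -0.001, "z": 0.032, "yaw": 0.004, "gripper": 0},
    {"x": -0.005, "y": -0.001, "z": 0.035, "yaw": 0.004, "gripper": 0},
    {"x": -0.005, "y": -0.001, "z": 0.037, "yaw": 0.004, "gripper": 0},
    {"x": -0.005, "y": -0.001, "z": 0.037, "yaw": 0.004, "gripper": 0},
  ],
)

```text
t: 5.3
tcp_pos: [0.5409, 0.0759, 0.209]
tool_rot: [0.087, 0.996, -0.0, -0.0]
contact_force: [-0.8, 0.6, -1.3]
opening: 0.0252
gripper_force: 40.8
```

```bash
python3 -c "
from h import *
to((.540,.0763,.193),1.396)"
```

```text
t 5.3 tcp [0.5409 0.0759 0.209 ] shift [0.0009 0.0002 0.016 ] yaw -0.0 F [-0.82  0.65 -1.29] open 0.0252 tilt [-0. -0. -1.]
```

No contact with the flare yet, so I'll go 16 mm deeper, slowly.

Emit:
servo_tool(
  series=[
    {"x": 0.0, "y": 0.0, "z": 0.002, "yaw": 0.0, "gripper": 0},
    {"x": 0.0, "y": 0.0, "z": 0.004, "yaw": 0.0, "gripper": 0},
    {"x": 0.0, "y": 0.0, "z": 0.006, "yaw": 0.0, "gripper": 0},
    {"x": 0.0, "y": 0.0, "z": 0.008, "yaw": 0.0, "gripper": 0},
    {"x": 0.0, "y": 0.0, "z": 0.01, "yaw": 0.0, "gripper": 0},
    {"x": 0.0, "y": 0.0, "z": 0.012, "yaw": 0.0, "gripper": 0},
    {"x": 0.0, "y": 0.0, "z": 0.013, "yaw": 0.0, "gripper": 0},
    {"x": 0.0, "y": 0.0, "z": 0.014, "yaw": 0.0, "gripper": 0},
    {"x": 0.0, "y": 0.0, "z": 0.015, "yaw": 0.0, "gripper": 0},
    {"x": 0.0, "y": 0.0, "z": 0.015, "yaw": 0.0, "gripper": 0},
  ],
)

```text
t: 6.3
tcp_pos: [0.5406, 0.0747, 0.1941]
tool_rot: [0.087, 0.996, -0.001, -0.0]
contact_force: [-1.6, -5.6, 0.2]
opening: 0.025
gripper_force: 41.0
```

```bash
python3 -c "
from h import *
to((.540,.0763,.193),1.396);print(arm.observe()['moment'])"
```

```text
t 6.3 tcp [0.5406 0.0747 0.1941] shift [0.0009 0.0014 0.0011] yaw -0.0 F [-1.63 -5.6   0.21] open 0.025 tilt [-0.001 -0.002 -1.   ]
[-1.07285966  0.15302313 -0.12234227]
```

The slab bottom is in the straight section, with a light 5.6 N side push. I'll shift 2 mm toward −y to relieve it, then release.

Emit:
servo_tool(
  series=[
    {"x": 0.0, "y": -0.001, "z": 0.0, "yaw": 0.0, "gripper": 0},
    {"x": 0.0, "y": -0.002, "z": 0.0, "yaw": 0.0, "gripper": 0},
    {"x": 0.0, "y": -0.002, "z": 0.0, "yaw": 0.0, "gripper": 0},
    {"x": 0.0, "y": -0.002, "z": 0.0, "yaw": 0.0, "gripper": 0.35},
    {"x": 0.0, "y": -0.002, "z": 0.0, "yaw": 0.0, "gripper": 0.45},
    {"x": 0.0, "y": -0.002, "z": 0.0, "yaw": 0.0, "gripper": 0.55},
    {"x": 0.0, "y": -0.002, "z": 0.0, "yaw": 0.0, "gripper": 0.6},
    {"x": 0.0, "y": -0.002, "z": 0.0, "yaw": 0.0, "gripper": 0.6},
    {"x": 0.0, "y": -0.002, "z": -0.02, "yaw": 0.0, "gripper": 0.6},
    {"x": 0.0, "y": -0.002, "z": -0.06, "yaw": 0.0, "gripper": 0.6},
  ],
)

```text
t: 7.3
tcp_pos: [0.5381, 0.0739, 0.252]
tool_rot: [0.087, 0.996, -0.0, -0.004]
contact_force: [1.0, -0.0, -0.7]
opening: 0.0515
gripper_force: 0.0
```

Run:
```python
from h import *
c=snap("side");to((.413,-.2093,.25),1.240);print(arm.observe()['qpos'].round(2))
cv2.imwrite("pics/m5.png",cv2.resize(c["img"][215:265,285:325],None,fx=9,fy=9,interpolation=cv2.INTER_CUBIC))
```

```text
t 7.35 tcp [0.543  0.0741 0.2606] shift [ 0.0789 -0.3017  0.0098] yaw 0.156 F [3.1  0.04 5.22] open 0.051 tilt [ 0.006  0.    -1.   ]
[ 0.01  0.25  1.59 -0.    1.29 -1.39]
```

View pics/m5.png

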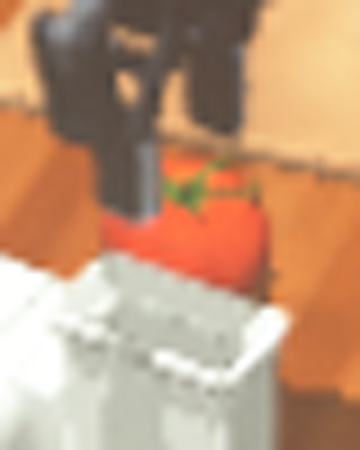

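The slab is gone from above the mouth, so it dropped in. Next is the pusher.

Emit:
servo_tool(
  series=[
    {"x": 0.005, "y": -0.02, "z": 0.0, "yaw": 0.03, "gripper": 0.7},
    {"x": 0.015, "y": -0.058, "z": 0.0, "yaw": 0.08, "gripper": 1},
    {"x": 0.026, "y": -0.1, "z": 0.0, "yaw": 0.12, "gripper": 1},
    {"x": 0.038, "y": -0.145, "z": 0.0, "yaw": 0.156, "gripper": 1},
    {"x": 0.05, "y": -0.19, "z": 0.0, "yaw": 0.156, "gripper": 1},
    {"x": 0.062, "y": -0.235, "z": 0.02, "yaw": 0.156, "gripper": 1},
    {"x": 0.072, "y": -0.275, "z": 0.05, "yaw": 0.156, "gripper": 1},
    {"x": 0.078, "y": -0.297, "z": 0.09, "yaw": 0.156, "gripper": 1},
    {"x": 0.079, "y": -0.302, "z": 0.12, "yaw": 0.156, "gripper": 1},
    {"x": 0.079, "y": -0.302, "z": 0.12, "yaw": 0.156, "gripper": 1},
  ],
)

```text
t: 8.35
tcp_pos: [0.4074, -0.209, 0.1313]
tool_rot: [0.166, 0.986, 0.001, -0.003]
contact_force: [-0.1, 0.2, 0.6]
opening: 0.0854
gripper_force: 0.0
```

Run:
```python
from h import *
c=snap("top");to((.413,-.2093,.064),1.240)
s=snap("side")
M=np.zeros((400,800,3),np.uint8)
M[:400,:400]=cv2.resize(c["img"][245:325,335:415],None,fx=5,fy=5,interpolation=cv2.INTER_CUBIC)
p=proj(s,[[.413,-.21,.06]])[0].astype(int);print(p)
M[:400,400:]=cv2.resize(s["img"][p[1]-40:p[1]+40,p[0]-40:p[0]+40],(400,400),interpolation=cv2.INTER_CUBIC)
cv2.imwrite("pics/m6.png",M)
```

```text
t 8.4 tcp [ 0.4089 -0.2092  0.1332] shift [-0.0042  0.0011  0.0692] yaw -0.001 F [-0.54 -0.01  0.76] open 0.0853 tilt [-0.003  0.002 -1.   ]
[363 238]
```

View pics/m6.png

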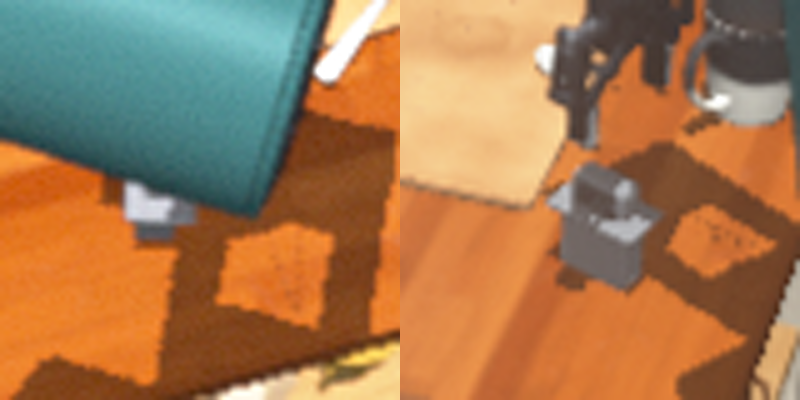

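Run:
```python
from h import *
import pickle
from scipy.optimize import least_squares
c=pickle.load(open("side2.pkl","rb"))
obs=np.array([(355.6,250.4),(369,256.4),(352.6,238.6),(375.4,241)])
def cor(p):
    m=np.array([[.029,.013,0],[-.029,.013,0],[.039,.023,.06],[-.039,-.023,.06]]);s,co=np.sin(p[2]),np.cos(p[2])
    return np.c_[p[0]+co*m[:,0]-s*m[:,1],p[1]+s*m[:,0]+co*m[:,1],m[:,2]]
r=least_squares(lambda p:(proj(c,cor(p))-obs).ravel(),[.413,-.21,-.33]);print(r.x,r.fun.round(1))
```

```text
[ 0.40768771 -0.20269586 -0.31054538] [-0.2  0.3 -0.8  0.3 -0.3 -0.1  1.3 -0.6]
```

Emit:
servo_tool(
  series=[
    {"x": -0.004, "y": 0.001, "z": 0.015, "yaw": 0.0, "gripper": 1},
    {"x": -0.004, "y": 0.001, "z": 0.035, "yaw": 0.0, "gripper": 1},
    {"x": -0.004, "y": 0.001, "z": 0.055, "yaw": 0.0, "gripper": 1},
    {"x": -0.004, "y": 0.001, "z": 0.065, "yaw": 0.0, "gripper": 1},
    {"x": -0.004, "y": 0.001, "z": 0.069, "yaw": 0.0, "gripper": 1},
    {"x": -0.004, "y": 0.001, "z": 0.069, "yaw": 0.0, "gripper": 0.6},
    {"x": -0.004, "y": 0.001, "z": 0.069, "yaw": 0.0, "gripper": 0.3},
    {"x": -0.004, "y": 0.001, "z": 0.069, "yaw": 0.0, "gripper": 0},
    {"x": -0.004, "y": 0.001, "z": 0.069, "yaw": 0.0, "gripper": 0},
    {"x": -0.004, "y": 0.001, "z": 0.069, "yaw": 0.0, "gripper": 0},
  ],
  squeeze=80,
)

```text
t: 9.45
tcp_pos: [0.4148, -0.2101, 0.0661]
tool_rot: [0.165, 0.986, -0.0, 0.0]
contact_force: [0.7, 0.8, 6.2]
opening: 0.0227
gripper_force: 78.3
```

```bash
python3 -c "
from h import *
to((.413,-.2093,.28),1.396)"
```

```text
t 9.45 tcp [ 0.4148 -0.2101  0.0661] shift [ 1.800e-03  2.000e-04 -2.139e-01] yaw -0.156 F [0.69 0.77 6.23] open 0.0227 tilt [ 0.001 -0.    -1.   ]
```

Emit:
servo_tool(
  series=[
    {"x": 0.0, "y": 0.0, "z": -0.02, "yaw": 0.0, "gripper": 0},
    {"x": 0.0, "y": 0.0, "z": -0.06, "yaw": 0.0, "gripper": 0},
    {"x": 0.0, "y": 0.0, "z": -0.1, "yaw": 0.0, "gripper": 0},
    {"x": 0.0, "y": 0.0, "z": -0.14, "yaw": 0.0, "gripper": 0},
    {"x": 0.0, "y": 0.0, "z": -0.18, "yaw": 0.0, "gripper": 0},
    {"x": 0.0, "y": 0.0, "z": -0.21, "yaw": 0.0, "gripper": 0},
    {"x": 0.0, "y": 0.0, "z": -0.235, "yaw": 0.0, "gripper": 0},
    {"x": 0.0, "y": 0.0, "z": -0.245, "yaw": 0.0, "gripper": 0},
    {"x": 0.0, "y": 0.0, "z": -0.245, "yaw": 0.0, "gripper": 0},
    {"x": 0.0, "y": 0.0, "z": -0.245, "yaw": 0.0, "gripper": 0},
  ],
)

```text
t: 10.45
tcp_pos: [0.4138, -0.2096, 0.3091]
tool_rot: [0.165, 0.986, 0.0, -0.001]
contact_force: [0.3, 0.5, -1.1]
opening: 0.0225
gripper_force: 78.5
```

```bash
python3 -c "
from h import *
to((.541,.074,.29),1.396)"
```

```text
t 10.45 tcp [ 0.4138 -0.2096  0.3091] shift [-0.0282  0.3096  0.0192] yaw -0.156 F [ 0.33  0.53 -1.15] open 0.0225 tilt [-0.002  0.001 -1.   ]
```

Emit:
servo_tool(
  series=[
    {"x": -0.002, "y": 0.02, "z": 0.0, "yaw": -0.03, "gripper": 0},
    {"x": -0.005, "y": 0.06, "z": 0.0, "yaw": -0.07, "gripper": 0},
    {"x": -0.009, "y": 0.103, "z": 0.0, "yaw": -0.12, "gripper": 0},
    {"x": -0.014, "y": 0.148, "z": 0.0, "yaw": -0.156, "gripper": 0},
    {"x": -0.018, "y": 0.193, "z": 0.0, "yaw": -0.156, "gripper": 0},
    {"x": -0.022, "y": 0.238, "z": 0.0, "yaw": -0.156, "gripper": 0},
    {"x": -0.026, "y": 0.277, "z": 0.0, "yaw": -0.156, "gripper": 0},
    {"x": -0.028, "y": 0.3, "z": 0.005, "yaw": -0.156, "gripper": 0},
    {"x": -0.028, "y": 0.31, "z": 0.015, "yaw": -0.156, "gripper": 0},
    {"x": -0.028, "y": 0.31, "z": 0.02, "yaw": -0.156, "gripper": 0},
  ],
)

```text
t: 11.45
tcp_pos: [0.5403, 0.0747, 0.2874]
tool_rot: [0.086, 0.996, -0.0, -0.002]
contact_force: [0.3, 1.4, -0.8]
opening: 0.0223
gripper_force: 78.5
```

Run:
```python
from h import *
import pickle
c=snap("side");pickle.dump(c,open("side3.pkl","wb"));to((.541,.074,.28),1.396)
im=cv2.resize(c["img"][205:265,280:330],None,fx=10,fy=10,interpolation=cv2.INTER_CUBIC)
for u in range(0,50,10): cv2.putText(im,str(280+u),(u*10,12),0,.4,(255,0,0),1);cv2.line(im,(u*10,0),(u*10,5),(255,0,0),1)
for u in range(5,60,10): cv2.putText(im,str(205+u),(0,u*10),0,.4,(255,0,0),1)
cv2.imwrite("pics/m7.png",im)
```

```text
t 11.5 tcp [0.5396 0.0737 0.2871] shift [-0.0013  0.0005  0.007 ] yaw 0.001 F [-0.35 -0.79 -1.66] open 0.0224 tilt [-0.006 -0.001 -1.   ]
```

View pics/m7.png

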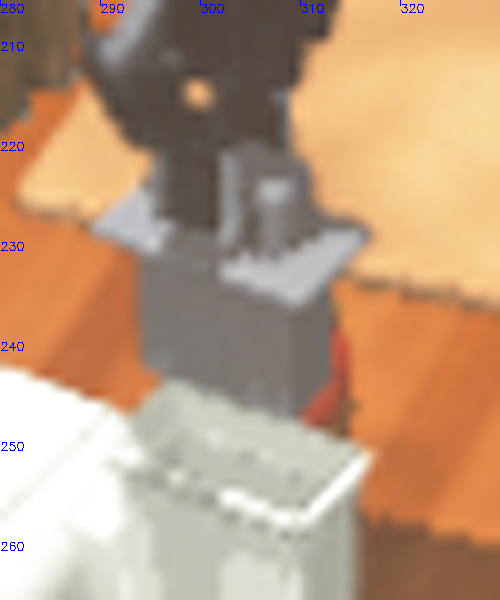

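Run:
```python
from h import *
import pickle
from scipy.optimize import least_squares
c=pickle.load(open("side3.pkl","rb"))
obs=np.array([(294,242.2),(309.5,247.5),(313,243.5),(289.2,228.),(317,229.3)])
def cor(p):
    m=np.array([[.029,.013,0],[-.029,.013,0],[-.029,-.013,0],[.039,.023,.058],[-.039,-.023,.058]]);s,co=np.sin(p[2]),np.cos(p[2])
    return np.c_[p[0]+co*m[:,0]-s*m[:,1],p[1]+s*m[:,0]+co*m[:,1],m[:,2]+.221]
for y in(None,-.175):
    r=least_squares(lambda p:(proj(c,cor([p[0],p[1],p[2] if y is None else y]))-obs).ravel(),[.54,.08,-.17]);print(r.x.round(4),r.fun.round(1))
```

```text
[ 0.5354  0.0807 -0.2138] [-0.2 -0.2 -0.5  0.6  0.5  0.2 -0.5  0.1  0.7 -0.8]
[ 0.5355  0.0809 -0.17  ] [-0.3  0.1 -0.3  0.5  0.5  0.  -0.6  0.4  0.7 -1.1]
```

The pusher lines up with the mouth to within 1 mm. Lowering it into the slot, stopping above the slab.

Emit:
servo_tool(
  series=[
    {"x": 0.0, "y": 0.0, "z": 0.01, "yaw": 0.0, "gripper": 0},
    {"x": 0.0, "y": 0.0, "z": 0.018, "yaw": 0.0, "gripper": 0},
    {"x": 0.0, "y": 0.0, "z": 0.025, "yaw": 0.0, "gripper": 0},
    {"x": 0.0, "y": 0.0, "z": 0.031, "yaw": 0.0, "gripper": 0},
    {"x": 0.0, "y": 0.0, "z": 0.036, "yaw": 0.0, "gripper": 0},
    {"x": 0.0, "y": 0.0, "z": 0.04, "yaw": 0.0, "gripper": 0},
    {"x": 0.0, "y": 0.0, "z": 0.044, "yaw": 0.0, "gripper": 0},
    {"x": 0.0, "y": 0.0, "z": 0.048, "yaw": 0.0, "gripper": 0},
    {"x": 0.0, "y": 0.0, "z": 0.052, "yaw": 0.0, "gripper": 0},
    {"x": 0.0, "y": 0.0, "z": 0.055, "yaw": 0.0, "gripper": 0},
  ],
)

```text
t: 12.5
tcp_pos: [0.5416, 0.0738, 0.2351]
tool_rot: [0.087, 0.996, -0.0, 0.0]
contact_force: [-0.4, -1.6, -0.2]
opening: 0.0222
gripper_force: 78.8
```

```bash
python3 -c "
from h import *
to((.541,.074,.216),1.396);print(arm.observe()['moment'])"
```

```text
t 12.5 tcp [0.5416 0.0738 0.2351] shift [0.0006 0.0001 0.0191] yaw 0.0 F [-0.37 -1.64 -0.16] open 0.0222 tilt [-0.    -0.001 -1.   ]
[-0.36324548  0.07327361 -0.07519398]
```

Emit:
servo_tool(
  series=[
    {"x": 0.0, "y": 0.0, "z": 0.002, "yaw": 0.0, "gripper": 0},
    {"x": 0.0, "y": 0.0, "z": 0.004, "yaw": 0.0, "gripper": 0},
    {"x": 0.0, "y": 0.0, "z": 0.006, "yaw": 0.0, "gripper": 0},
    {"x": 0.0, "y": 0.0, "z": 0.008, "yaw": 0.0, "gripper": 0},
    {"x": 0.0, "y": 0.0, "z": 0.01, "yaw": 0.0, "gripper": 0},
    {"x": 0.0, "y": 0.0, "z": 0.012, "yaw": 0.0, "gripper": 0},
    {"x": 0.0, "y": 0.0, "z": 0.014, "yaw": 0.0, "gripper": 0},
    {"x": 0.0, "y": 0.0, "z": 0.015, "yaw": 0.0, "gripper": 0},
    {"x": 0.0, "y": 0.0, "z": 0.015, "yaw": 0.0, "gripper": 0},
    {"x": 0.0, "y": 0.0, "z": 0.015, "yaw": 0.0, "gripper": 0},
  ],
)

```text
t: 13.5
tcp_pos: [0.5415, 0.0739, 0.22]
tool_rot: [0.087, 0.996, -0.0, -0.0]
contact_force: [0.4, -3.3, -2.0]
opening: 0.0224
gripper_force: 78.5
```

```bash
python3 -c "
from h import *
to((.541,.074,.216),1.396);print(arm.observe()['moment'])"
```

```text
t 13.5 tcp [0.5415 0.0739 0.22  ] shift [ 0.0005 -0.      0.004 ] yaw -0.0 F [ 0.44 -3.29 -1.98] open 0.0224 tilt [-0. -0. -1.]
[-0.82850987  0.03657557 -0.04362698]
```

Emit:
servo_tool(
  series=[
    {"x": 0.0, "y": -0.001, "z": 0.001, "yaw": 0.0, "gripper": 0},
    {"x": 0.0, "y": -0.001, "z": 0.002, "yaw": 0.0, "gripper": 0},
    {"x": 0.0, "y": -0.001, "z": 0.003, "yaw": 0.0, "gripper": 0},
    {"x": 0.0, "y": -0.001, "z": 0.004, "yaw": 0.0, "gripper": 0},
    {"x": 0.0, "y": -0.001, "z": 0.005, "yaw": 0.0, "gripper": 0},
    {"x": 0.0, "y": -0.001, "z": 0.006, "yaw": 0.0, "gripper": 0},
    {"x": 0.0, "y": -0.001, "z": 0.007, "yaw": 0.0, "gripper": 0},
    {"x": 0.0, "y": -0.001, "z": 0.007, "yaw": 0.0, "gripper": 0},
    {"x": 0.0, "y": -0.001, "z": 0.007, "yaw": 0.0, "gripper": 0},
    {"x": 0.0, "y": -0.001, "z": 0.007, "yaw": 0.0, "gripper": 0},
  ],
)

```text
t: 14.5
tcp_pos: [0.5416, 0.073, 0.2137]
tool_rot: [0.087, 0.996, -0.0, 0.0]
contact_force: [-0.9, -0.2, 5.7]
opening: 0.0229
gripper_force: 79.6
```

```bash
python3 -c "
from h import *
to((.541,.074,.210),1.396);print(arm.observe()['moment'])"
```

```text
t 14.5 tcp [0.5416 0.073  0.2137] shift [0.0008 0.0008 0.0037] yaw 0.0 F [-0.86 -0.19  5.66] open 0.0229 tilt [ 0.001 -0.    -1.   ]
[-0.10497102  0.34266068 -0.04208051]
```

Both force and geometry put the drum at about 2.5–3 mm. Pressing 3.5 mm more.

Emit:
servo_tool(
  series=[
    {"x": 0.0, "y": 0.0, "z": 0.001, "yaw": 0.0, "gripper": 0},
    {"x": 0.0, "y": 0.0, "z": 0.002, "yaw": 0.0, "gripper": 0},
    {"x": 0.0, "y": 0.0, "z": 0.003, "yaw": 0.0, "gripper": 0},
    {"x": 0.0, "y": 0.0, "z": 0.0035, "yaw": 0.0, "gripper": 0},
    {"x": 0.0, "y": 0.0, "z": 0.0035, "yaw": 0.0, "gripper": 0},
    {"x": 0.0, "y": 0.0, "z": 0.0035, "yaw": 0.0, "gripper": 0},
    {"x": 0.0, "y": 0.0, "z": 0.0035, "yaw": 0.0, "gripper": 0},
    {"x": 0.0, "y": 0.0, "z": 0.0035, "yaw": 0.0, "gripper": 0},
    {"x": 0.0, "y": 0.0, "z": 0.0035, "yaw": 0.0, "gripper": 0},
    {"x": 0.0, "y": 0.0, "z": 0.0035, "yaw": 0.0, "gripper": 0},
  ],
)

```text
t: 15.5
tcp_pos: [0.5417, 0.0731, 0.2106]
tool_rot: [0.087, 0.996, -0.0, 0.0]
contact_force: [-1.1, 0.4, 7.9]
opening: 0.0226
gripper_force: 79.9
```

Run:
```python
from h import *
to((.541,.074,.210),1.396)
F=[]
for i in range(4):
    c=snap("side");s=arm.observe();F.append([*s["contact_force"],s["tcp_pos"][2]])
print(np.mean(F,0),np.std(F,0))
im=cv2.resize(c["img"][205:275,280:330],None,fx=8,fy=8,interpolation=cv2.INTER_CUBIC)
cv2.imwrite("pics/m8.png",im)
```

```text
t 15.5 tcp [0.5417 0.0731 0.2106] shift [0.0009 0.0008 0.0006] yaw 0.0 F [-1.12  0.37  7.9 ] open 0.0226 tilt [ 0.001 -0.    -1.   ]
[-2.16905698 -0.08216273  7.71314124  0.21058199] [2.30943341e-01 6.01734619e-01 2.85138462e-01 5.42084618e-06]
```

View pics/m8.png

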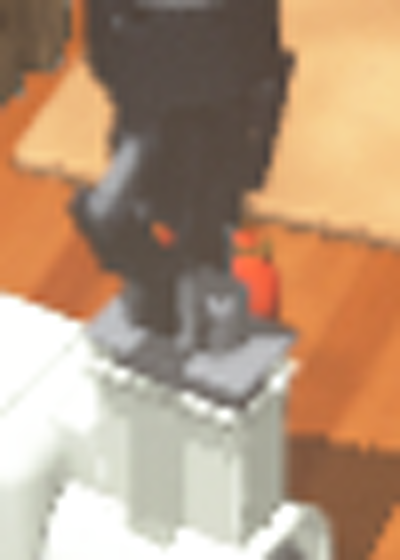

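The picture shows the pusher in the slot with its flange just above the mouth. Geometry gives the drum at 5.5 mm and force gives about 5.9 mm, so I'm handing in.

```bash
python3 -c "
from plant import arm
print(arm.sign_off())"
```

```text
the job is handed in; nothing more can be done
None
```

I put the thin slab through the slot onto the drum, set the pusher on top of it, and handed in at about 16 s, still gripping it and holding the drum down about 5.5–6 mm, as estimated from height and force.

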